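# Take the battery pack off the instrument on the test stand

## Task

The grey instrument on the black test stand, the one with the gauge on a column beside it, is finished with: squeeze the two spring buttons on the sides of its battery pack together to free the latch, lift the pack out, and stand it upright in the empty aluminium tray without dropping it. Leave the pack of the other instrument, which lies directly on the table, where it is.

Things in the scene. Friction and masses are not known exactly. Their poses are not given: they have to be found in the camera images.
- pack: Battery pack to take: black, 70 (x) x 46 (y; 68 over foot hooks) x 86 mm high, 0.34 kg, upright. Origin: centre of underside, z up. Grey spring buttons on its y sides, 30 mm wide, mid-height 62 mm, 64 mm over outer faces; each goes in 7 mm (6 N), then 50 mm. Hooks hold it down until both are in over 5 mm; it then lifts straight up, carried by the squeezed buttons, which spring back when let go.
- stand: Fixed stand: black plate 300 x 220 mm with grey instrument (x -115 to 50, y -52 to 52, top face z 52 mm), dark hand pump (top 50 mm), green gauge on column (diameter 90, 36 thick, centre x 140, y 90, top z 167 mm). Origin on the table under the middle of the open battery bay; the pack's axes lie along the stand's. Seated pack's underside at z 20 mm, 32 mm deep in the bay, 2 mm play.
- tray: Fixed empty open aluminium tray, 170 mm (x) by 150 mm (y), 25 mm high, walls and floor 5 mm thick. Origin at the centre of its underside, on the table; inner floor at z 5 mm.
- bench_pack: Identical pack in an identical instrument that lies directly on the table (pack underside at z 8 mm, top at 94 mm). Not to be taken. Same origin and axes as the other pack.
There are look-alikes about, which are no part of the job. Of the things like the tray, leave any that is green or red; of the rest the larger one is meant.

How it is judged:
By the outcome, as a careful person would: the job done as asked, in the order asked, and still so for the second after the job is handed in, with the robot touching nothing.
It also fails if it takes over 42 s, if anything falls off the work surface, if the arm or the gripper's body presses on something with over 40 N, if the wrist force passes 120 N, or if a joint passes its speed limit or range.

## Robot

A 6-joint arm with a two-finger parallel gripper is mounted at the origin on the work surface. World frame = base frame: x ahead of the robot, y to its left, z up, the work surface at z = 0. Lengths are in m, angles in rad, forces in N, time in s.
With the tool pointing down it reaches from about 0.375 to 0.925 m from the base axis. Payload 5.7 kg.
Tool frame: the origin (TCP) lies on the centre line of the jaws, within the pads' length; the fingertips stand 8 mm ahead of it and the grasp point (between the pads) lies 11 mm behind it; z points along the fingers, y is the line along which they close (so a half turn about z gives the same grasp; the last joint's range is limited). The gripper opens to 85 mm and grips with 20 to 120 N. Pads are 22 mm wide; open, the fingers measure 114 mm over their backs; the gripper's body (76 mm by 85 mm) begins 54 mm behind the grasp point. The pads swing forward as they close: fully open they stand 13 mm farther back than shut.
Start: joints at [-1.351, 0.359, 1.51, -0, 1.272, -0.115], TCP at [0.197, -0.567, 0.239] pointing down, gripper open.
Joint ranges: [-2.97, 2.97], [-1.01, 2.36], [0.21, 2.38], [-0.96, 4.11], [0.2, 2.71], [-2.98, 2.98]. Speed limits (rad/s): [2.39, 2.39, 3.14, 3.14, 3.14, 3.14].

## Interface

Orientations are given as a rotation vector (axis times angle).
In Python, from workcell import bot gives the robot as it stands.
- The arm moves only by the shell command python3 -m jog 'ROWS'. ROWS is JSON, one flat list of numbers, 5 for each row, row after row: the shift along the tool's x, y, z in m, then the turn about the tool's z in degrees, then the finger opening in m, from 0 to 0.0854. A call has 1 to 12 rows; each row shifts and turns the commanded pose from where the row before left it, along the tool's axes as they then stand; what a row does not reach is not made up. A row lasts 1/10 s, in which the tool goes at most 50 mm and 8.59 degrees, less where a joint would pass 70% of its speed; a pose out of reach is approached as far as the arm can. A call with a gripper value outside its range is refused whole. The fingers move at their own pace and stop on an object; the grip force is fixed at half the most. Time passes only in rows, so rows that do not move let the fingers close. It gives the time, the measured TCP pose, the force, the opening and the grip force at its end, in the units of the state.
- bot.get_state(): the state, without advancing time (a new reading comes with each control period).
- bot.snapshot(name): name is "scene" or "top" or "wrist"; returns a dict with "pixels" (384x512x3 uint8, red, green, blue), "vertical_fov" (degrees; the focal length in pixels is half the picture's height over the tangent of half this angle, whatever the lens; pixels are square), "cx", "cy" (the principal point, pixels), "xyz" and "attitude" of the camera in the world; the wrist camera has in their place "T_tool_cam" (4x4, takes a point from camera to tool coordinates, whose origin is the TCP and whose axes are the flange's). Camera axes: x right, y up, looking along -z (the intrinsics and any distortion apply to the point x, -y, -z); pixel columns grow to the right and rows downward; lengths in m; the calibration is good to about 2 mm. The wrist camera is an equidistant fisheye: a pixel r from the principal point sees the ray r / f radians off the axis. A picture is of the moment at which its call begins: read the wrist's pose just before it. There is no depth.
- bot.finish_job(): hands the job in; it is judged then, once.
The state is a dict: "t": time; "joint_positions": joint angles; "joint_vel": joint speeds; "joint_efforts": joint torques, N m; "ee_pos": TCP position; "tcp_rot": TCP orientation; "wrist_force": force on the tool from outside, world axes, zero at the start; "torque": the same for the moment, N m; "grip_width": opening from 0.0 (shut) to 1.0 (fully open); "gripper_force": force on a finger pad.
Only numpy, scipy, OpenCV 4.12 (cv2) and the standard library are available. Lean on these libraries where they do the work, as an engineer would, in place of code of your own. Each camera call takes 0.05 s, during which the arm holds its last target. There are 200 camera calls.

## Working session

There is one attempt and no reset: what is moved stays moved. The work goes in short steps, Python scripts to look and compute and a shell command to move; the robot and the scene stay as the last step left them, time stands still between calls to the robot, and variables do not carry over. Pictures are saved under pics/ and viewed, at most 10 in all, crops included, and the job is handed in when it is done.

```bash
mkdir -p pics; ls; python3 - <<'E'
from workcell import bot
import cv2,pickle
s=bot.get_state();print(s)
d={}
for n in("scene","top"):
    p=bot.snapshot(n);d[n]=p
    cv2.imwrite(f"pics/{n}.png",p["pixels"][:,:,::-1])
    print({k:v for k,v in p.items() if k!="pixels"})
pickle.dump(d,open("snap.pkl","wb"))
E
```

```text
pics
{'t': 0.0, 'joint_positions': array([-1.35110867e+00,  3.59520003e-01,  1.51147941e+00, -4.69474655e-06,
        1.27248321e+00, -1.15105723e-01]), 'joint_vel': array([-0.00141358, -0.00037651, -0.00010706,  0.00139528,  0.00193718,
        0.00146381]), 'joint_efforts': array([ 2.20408780e-03, -5.27609038e+01, -2.78619272e+01,  2.57453570e-05,
        1.29832065e-02,  3.16045430e-06]), 'ee_pos': array([ 0.19698171, -0.56601638,  0.23842676]), 'tcp_rot': array([-3.09581790e+00, -5.23127300e-01,  1.62108021e-04]), 'wrist_force': array([-0.67769816, -0.16955113, -0.3337786 ]), 'torque': array([-0.02435491,  0.03700345,  0.03843477]), 'gripper_force': 0.0, 'grip_width': 1.0000583328058394}
{'vertical_fov': 54.332249850354316, 'cx': 248.7044482378904, 'cy': 195.05835252750663, 'xyz': array([0.92099468, 0.55512163, 1.01241903]), 'attitude': array([0.21478416, 0.63833484, 2.42710533])}
{'vertical_fov': 42.924289158687216, 'cx': 254.8700709419606, 'cy': 189.64028754298528, 'xyz': array([0.3675012 , 0.13045379, 1.49385698]), 'attitude': array([ 0.11367686, -0.11896463, -1.5693678 ])}
```

View pics/scene.png

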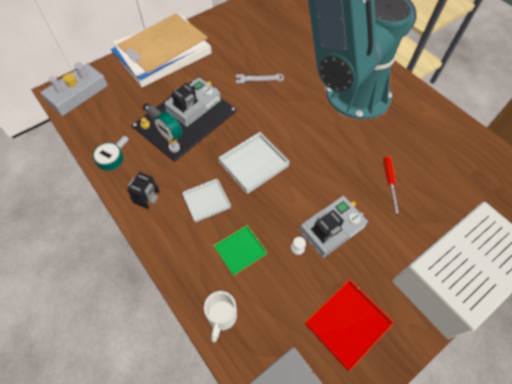

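View pics/top.png

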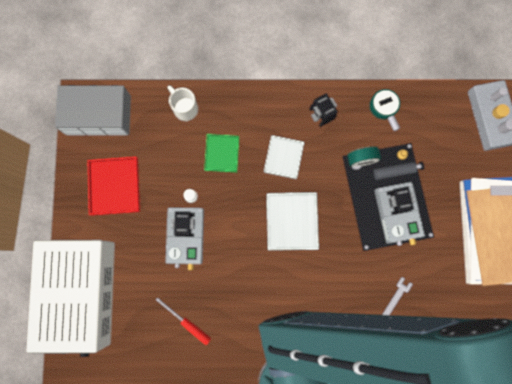

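The tray-like things in the top view are the red one (113,186), the green one (222,153), a small pale one (285,157) and a large pale one (292,221). Red and green are excluded and the larger of the rest is meant, so it is (292,221).

The packs in the top view are the one on the black plate with the green gauge (401,200), the bench instrument's (185,222), and a loose black look-alike (323,109). The one on the stand is meant. I'll confirm both in an enlarged crop.

```bash
python3 - <<'E'
import cv2,pickle
d=pickle.load(open("snap.pkl","rb"))
im=d["top"]["pixels"][130:264,250:450,::-1]
cv2.imwrite("pics/crop1.png",cv2.resize(im,None,fx=4,fy=4,interpolation=cv2.INTER_CUBIC))
E
```

```text
(no output)
```

View pics/crop1.png

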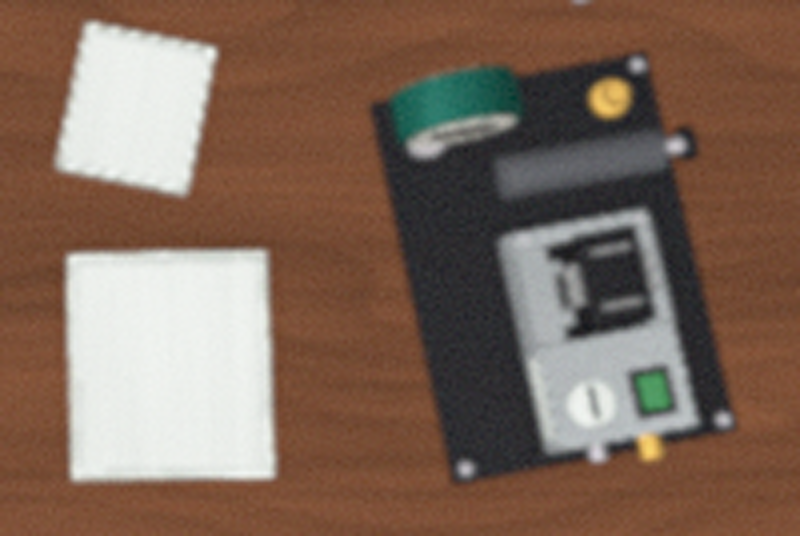

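The crop confirms both: the pack with its grey button at crop (570,287) on the black plate with the gauge, and the large plain tray with corners at crop (68,252) to (275,480). Next I'll fit the poses.

```bash
cat > h.py <<'E'
import numpy as np, pickle
from scipy.spatial.transform import Rotation as R
from scipy.optimize import least_squares
def proj(p,P):
    f=192/np.tan(np.radians(p["vertical_fov"])/2)
    c=R.from_rotvec(p["attitude"]).inv().apply(np.atleast_2d(P)-p["xyz"])
    return np.c_[p["cx"]+f*c[:,0]/-c[:,2], p["cy"]-f*c[:,1]/-c[:,2]]
def back(p,uv,z):
    f=192/np.tan(np.radians(p["vertical_fov"])/2); uv=np.atleast_2d(uv).astype(float)
    r=R.from_rotvec(p["attitude"]).apply(np.c_[(uv[:,0]-p["cx"])/f,-(uv[:,1]-p["cy"])/f,-np.ones(len(uv))])
    return p["xyz"]+r*((z-p["xyz"][2])/r[:,2])[:,None]
def rotz(a): return np.array([[np.cos(a),-np.sin(a),0],[np.sin(a),np.cos(a),0],[0,0,1]])
E
python3 - <<'E'
from h import *
d=pickle.load(open("snap.pkl","rb"));t=d["top"]
c=lambda L:np.array(L)/4+[250,130]
tr=back(t,c([(68,252),(266,250),(275,478),(72,480)]),.025)
print("tray",tr.mean(0),np.round(tr,3)); 
for i in range(4):
    e=tr[(i+1)%4]-tr[i];print(np.linalg.norm(e),np.degrees(np.arctan2(e[1],e[0])))
pl=back(t,c([(372,104),(645,55),(737,430),(455,480)]),.012);print("plate",pl.mean(0))
for i in range(4):
    e=pl[(i+1)%4]-pl[i];print(np.linalg.norm(e),np.degrees(np.arctan2(e[1],e[0])))
a=back(t,c([(650,210),(698,425)]),.052);e=a[0]-a[1];print(np.linalg.norm(e),np.degrees(np.arctan2(e[1],e[0])))
for yaw in (12,14):
    print(a-(rotz(np.radians(yaw))@np.array([[50,-52,0],[-115,-52,0]]).T/1000).T)
print("pack top",back(t,c([(565,243),(635,230),(652,318),(583,333)]),.106), back(t,c([(565,243),(635,230),(652,318),(583,333)]),.106).mean(0))
E
```

```text
tray [0.49092278 0.0119112  0.025     ] [[ 0.576  0.088  0.025]
 [ 0.578 -0.062  0.025]
 [ 0.406 -0.065  0.025]
 [ 0.404  0.086  0.025]]
0.15048708519436665 -89.50080537707531
0.17206436556882854 -178.939252696753
0.15164986807290418 90.45340871643252
0.17193571323362916 0.673689656265982
plate [ 0.56786245 -0.28264656  0.012     ]
0.21730604480765817 -79.73736079103982
0.2963115713186579 -169.23025563448894
0.21807691676303093 99.8126571603071
0.294593141181987 10.624078382980034
0.16284262432077684 9.698058151436769
[[ 0.54381282 -0.30626312  0.052     ]
 [ 0.5446917  -0.2993895   0.052     ]]
[[ 0.54243688 -0.30837192  0.052     ]
 [ 0.5420202  -0.29588662  0.052     ]]
pack top [[ 0.57074695 -0.2665097   0.106     ]
 [ 0.58012639 -0.31733171  0.106     ]
 [ 0.5164779  -0.32640934  0.106     ]
 [ 0.50579661 -0.27656613  0.106     ]] [ 0.54328696 -0.29670422  0.106     ]
```

```bash
cat >> h.py <<'E'
def go(s,target,yaw_deg,half=True):
    """tool-frame shift and turn (deg) to bring tool y along world direction yaw+90 (mod 180)"""
    M=R.from_rotvec(s["tcp_rot"]).as_matrix()
    sh=M.T@(np.array(target)-s["ee_pos"])
    y=np.array([-np.sin(np.radians(yaw_deg)),np.cos(np.radians(yaw_deg)),0]); yt=M.T@y
    a=np.degrees(np.arctan2(-yt[0],yt[1])); a=(a+90)%180-90
    print("shift",np.round(sh,4),"turn",round(a,2),"tcp",np.round(s["ee_pos"],4),"tilt z",np.round(M[:,2],4),"q6",s["joint_positions"][5])
E
python3 - <<'E'
from h import *
from workcell import bot
go(bot.get_state(),[.545,-.301,.235],10.3)
E
```

```text
shift [ 0.4158 -0.136   0.0038] turn 8.88 tcp [ 0.197  -0.5661  0.2385] tilt z [-4.0e-04  1.7e-03 -1.0e+00] q6 -0.11512372582688203
```

```bash
python3 -m jog '[0.03,-0.01,0,0,0.0854,0.035,-0.0115,0,0,0.0854,0.036,-0.0115,0,0,0.0854,0.036,-0.0115,0,0,0.0854,0.036,-0.0115,0,0,0.0854,0.036,-0.0115,0,0,0.0854,0.036,-0.0115,0,0,0.0854,0.036,-0.0115,0,0,0.0854,0.036,-0.0115,0,0,0.0854,0.036,-0.0115,0,0,0.0854,0.036,-0.0115,0,4.4,0.0854,0.026,-0.011,0,4.4,0.0854]'
python3 -m jog '[0,0,0,0,0.0854,0,0,0,0,0.0854]'
cat > look.py <<'E'
import sys,cv2; from h import *
from workcell import bot
s=bot.get_state();p=bot.snapshot("wrist")
pickle.dump((s,p),open(sys.argv[1]+".pkl","wb"))
cv2.imwrite(f"pics/{sys.argv[1]}.png",cv2.resize(p["pixels"][:,:,::-1],(800,600),interpolation=cv2.INTER_CUBIC))
print({k:v for k,v in p.items() if k!="pixels"})
go(s,[.545,-.301,.235],10.3)
E
python3 look.py w1
```

```text
t: 1.3
ee_pos: [0.5473, -0.3017, 0.2388]
tcp_rot: [-3.128, -0.281, 0.0]
wrist_force: [0.2, -0.1, -0.5]
grip_width: 0.999
gripper_force: 0.0
t: 1.5
ee_pos: [0.5457, -0.303, 0.2387]
tcp_rot: [-3.128, -0.288, 0.002]
wrist_force: [0.3, 0.2, 0.4]
grip_width: 1.001
gripper_force: 0.0
{'vertical_fov': 65.70646984690485, 'cx': 258.5558338074972, 'cy': 189.00194880426923, 'T_tool_cam': array([[-3.33957440e-04,  9.48637117e-01,  3.16366099e-01,
         8.10496839e-02],
       [ 9.99999856e-01,  4.49395664e-04, -2.91927660e-04,
        -2.88520643e-04],
       [-4.19106967e-04,  3.16365956e-01, -9.48637131e-01,
        -1.34905739e-01],
       [ 0.00000000e+00,  0.00000000e+00,  0.00000000e+00,
         1.00000000e+00]])}
shift [-0.0003 -0.0021  0.0037] turn 0.23 tcp [ 0.5457 -0.303   0.2387] tilt z [-1.3e-03  4.0e-04 -1.0e+00] q6 0.769914050264402
```

View pics/w1.png

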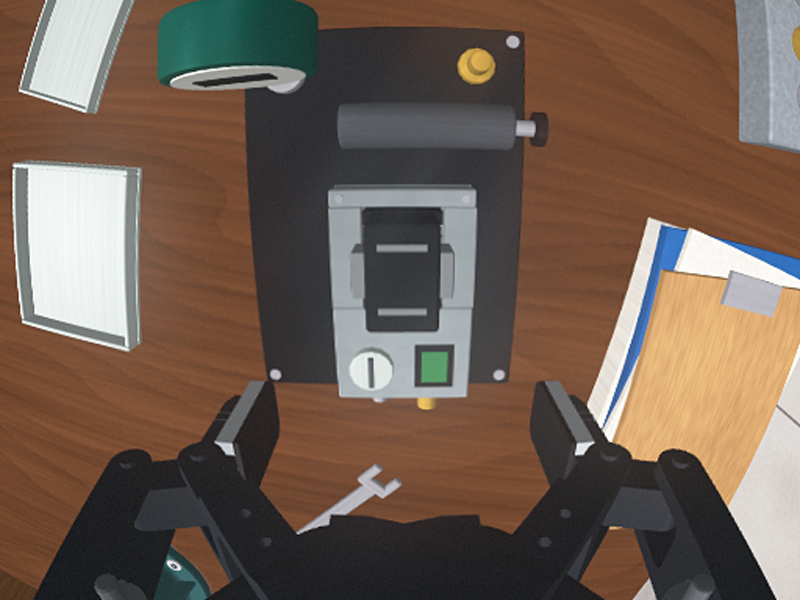

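```bash
cat >> h.py <<'E'
def wback(s,p,uv800,z):
    uv=np.atleast_2d(uv800)*.64; f=192/np.tan(np.radians(p["vertical_fov"])/2)
    dx,dy=(uv-[p["cx"],p["cy"]]).T; r=np.hypot(dx,dy); th=r/f
    v=np.c_[np.sin(th)*dx/r,-np.sin(th)*dy/r,-np.cos(th)]
    M=R.from_rotvec(s["tcp_rot"]).as_matrix(); T=p["T_tool_cam"]
    o=s["ee_pos"]+M@T[:3,3]; w=v@(M@T[:3,:3]).T
    return o+w*((z-o[2])/w[:,2])[:,None]
E
python3 - <<'E'
from h import *
s,p=pickle.load(open("w1.pkl","rb"))
def rep(n,uv,z):
    P=wback(s,p,uv,z);print(n,np.round(P.mean(0),4))
    for i in range(4):
        e=P[(i+1)%4]-P[i];print("  ",round(np.linalg.norm(e),4),round(np.degrees(np.arctan2(e[1],e[0])),2))
    return P
rep("pack",[(363,209),(442,208),(438,331),(366,331)],.106)
P=rep("inst",[(329,189),(476,187),(467,396),(340,397)],.052)
print(P.mean(0)-rotz(np.radians(10.3))@[-.0325,0,0])
rep("buttons",[(351,248),(453,247),(452,298),(352,298)],.087)
rep("tray",[(13,163),(142,169),(130,350),(20,322)],.025)
E
```

```text
pack [ 0.5517 -0.3005  0.106 ]
   0.0458 -78.77
   0.0769 -170.03
   0.0451 100.53
   0.0763 10.49
inst [ 0.5158 -0.3075  0.052 ]
   0.1021 -78.73
   0.1648 -169.2
   0.1024 101.06
   0.1645 10.67
[ 0.54777717 -0.30165089  0.052     ]
buttons [ 0.5457 -0.3014  0.087 ]
   0.0646 -78.93
   0.0341 -168.86
   0.0654 100.52
   0.0335 9.76
tray [0.4925 0.009  0.025 ]
   0.1638 -88.25
   0.17 176.08
   0.1532 91.33
   0.1682 -0.33
```

```bash
python3 -c "
from h import *
from workcell import bot
go(bot.get_state(),[.546,-.3015,.070],10.6)"
```

```text
shift [ 0.0015 -0.0018  0.1688] turn -0.14 tcp [ 0.5451 -0.3035  0.2388] tilt z [-1.4e-03  3.0e-04 -1.0e+00] q6 0.7699639784234957
```

```bash
python3 -m jog '[0.0008,-0.001,0.02,0,0.0854,0.0007,-0.001,0.03,0,0.0854,0,0,0.03,0,0.0854,0,0,0.03,0,0.0854,0,0,0.025,0,0.0854,0,0,0.02,0,0.0854,0,0,0.01,0,0.0854,0,0,0,0,0.0854]'
python3 look.py w2
```

```text
t: 2.35
ee_pos: [0.5452, -0.3014, 0.073]
tcp_rot: [-3.127, -0.283, 0.004]
wrist_force: [-0.5, 0.3, -1.0]
grip_width: 0.999
gripper_force: 0.0
{'vertical_fov': 65.70646984690485, 'cx': 258.5558338074972, 'cy': 189.00194880426923, 'T_tool_cam': array([[-3.33016256e-04,  9.48637743e-01,  3.16364222e-01,
         8.10483528e-02],
       [ 9.99999858e-01,  4.47416838e-04, -2.88971649e-04,
        -2.87159845e-04],
       [-4.15676093e-04,  3.16364081e-01, -9.48637758e-01,
        -1.34904712e-01],
       [ 0.00000000e+00,  0.00000000e+00,  0.00000000e+00,
         1.00000000e+00]])}
shift [-0.0005 -0.0008 -0.162 ] turn 0.03 tcp [ 0.5452 -0.3014  0.073 ] tilt z [-0.0027  0.0017 -1.    ] q6 0.7748110993800007
```

View pics/w2.png

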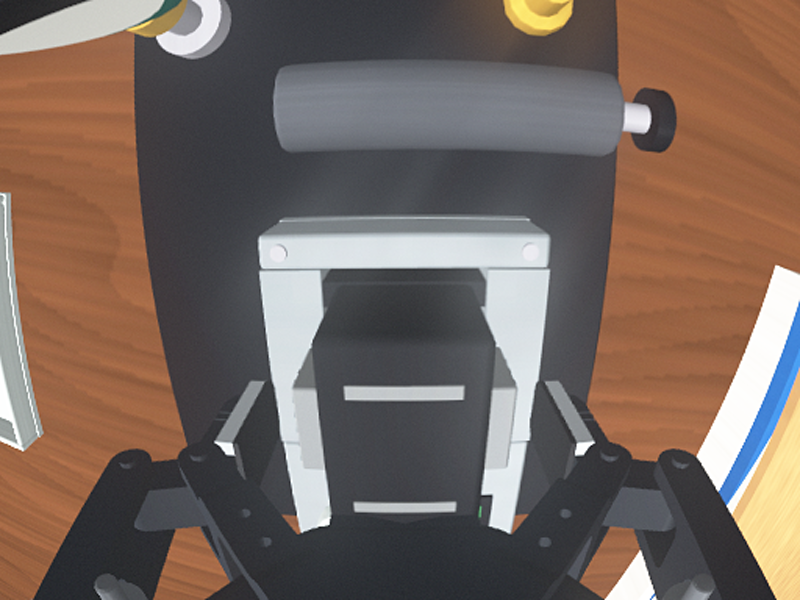

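```bash
python3 - <<'E'
from h import *
s,p=pickle.load(open("w2.pkl","rb"))
def ray(uv):
    uv=np.atleast_2d(uv)*.64; f=192/np.tan(np.radians(p["vertical_fov"])/2)
    dx,dy=(uv-[p["cx"],p["cy"]]).T; r=np.hypot(dx,dy); th=r/f
    v=np.c_[np.sin(th)*dx/r,-np.sin(th)*dy/r,-np.cos(th)]
    T=p["T_tool_cam"]; return T[:3,3], v@T[:3,:3].T
def iy(uv,y):
    o,v=ray(uv); return np.round(o+v*((y-o[1])/v[:,1])[:,None],4)
print("pad L",iy([(272,382),(250,382),(237,455),(218,448)],-.0427))
print("pad R",iy([(537,382),(562,382),(573,455),(592,448)],.0427))
print("btn L",iy([(303,362),(293,388),(303,468)],-.032))
print("btn R",iy([(514,378),(507,466)],.032))
E
```

```text
pad L [[ 0.0092 -0.0427 -0.0075]
 [ 0.0199 -0.0427 -0.0269]
 [ 0.0084 -0.0427 -0.0451]
 [ 0.0176 -0.0427 -0.0545]]
pad R [[ 0.0089  0.0427 -0.007 ]
 [ 0.0207  0.0427 -0.0286]
 [ 0.0083  0.0427 -0.0452]
 [ 0.0174  0.0427 -0.0545]]
btn L [[ 0.016  -0.032  -0.0061]
 [ 0.0153 -0.032  -0.0214]
 [-0.0137 -0.032  -0.0223]]
btn R [[ 0.0162  0.032  -0.0172]
 [-0.0129  0.032  -0.0223]]
```

The wrist view shows the pack centred between the open pads, at column 404, with the buttons at (303,415) and (508,420). I'll lower 5 mm and close.

```bash
python3 -m jog '[0.001,0,0.005,0,0.0854,0,0,0,0,0.07,0,0,0,0,0.03,0,0,0,0,0.03,0,0,0,0,0.03,0,0,0,0,0.03,0,0,0,0,0.03,0,0,0,0,0.03]'
```

```text
t: 3.2
ee_pos: [0.5489, -0.301, 0.0717]
tcp_rot: [3.128, 0.284, 0.003]
wrist_force: [-1.9, 2.8, 14.0]
grip_width: 0.536
gripper_force: 64.0
```

```bash
python3 look.py w3
```

```text
{'vertical_fov': 65.70646984690485, 'cx': 258.5558338074972, 'cy': 189.00194880426923, 'T_tool_cam': array([[-3.33981523e-04,  9.48637272e-01,  3.16365634e-01,
         8.10499900e-02],
       [ 9.99999857e-01,  4.49086053e-04, -2.90923800e-04,
        -2.86750005e-04],
       [-4.18056554e-04,  3.16365492e-01, -9.48637286e-01,
        -1.34907926e-01],
       [ 0.00000000e+00,  0.00000000e+00,  0.00000000e+00,
         1.00000000e+00]])}
shift [-0.0035 -0.0005 -0.1633] turn 0.09 tcp [ 0.5489 -0.301   0.0717] tilt z [ 2.2e-03 -6.0e-04 -1.0e+00] q6 0.7766084752550715
```

View pics/w3.png

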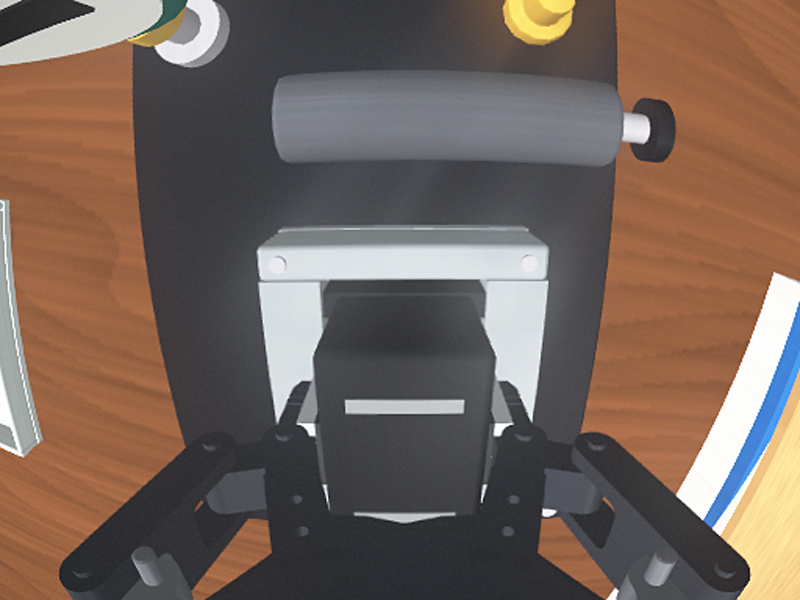

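The fingers sit on both buttons and look fully squeezed. I'll try a gentle lift.

```bash
python3 -m jog '[0,0,-0.004,0,0.03,0,0,-0.004,0,0.03,0,0,-0.004,0,0.03,0,0,0,0,0.03]'
```

```text
t: 3.65
ee_pos: [0.5481, -0.3012, 0.0816]
tcp_rot: [3.128, 0.284, 0.001]
wrist_force: [0.9, -0.2, -3.6]
grip_width: 0.535
gripper_force: 62.3
```

The reading of −3.6 N is the pack's own weight, so the latch is free. Lifting straight up.

```bash
python3 -m jog '[0,0,-0.008,0,0.03,0,0,-0.012,0,0.03,0,0,-0.015,0,0.03,0,0,-0.02,0,0.03,0,0,-0.02,0,0.03,0,0,-0.02,0,0.03,0,0,-0.015,0,0.03,0,0,-0.008,0,0.03,0,0,0,0,0.03]'
python3 -c "
from h import *
from workcell import bot
go(bot.get_state(),[.494,.012,.1],1)"
```

```text
t: 4.55
ee_pos: [0.5488, -0.3017, 0.2015]
tcp_rot: [3.126, 0.284, 0.004]
wrist_force: [0.1, 0.2, -4.3]
grip_width: 0.536
gripper_force: 62.3
shift [ 0.0024 -0.3187  0.1007] turn 9.38 tcp [ 0.5488 -0.3017  0.2015] tilt z [ 0.003 -0.002 -1.   ] q6 0.7765824688567955
```

```bash
python3 -m jog '[0,-0.01,0,0,0.03,0,-0.02,0,0,0.03,0,-0.03,0,0,0.03,0,-0.033,0,0,0.03,0,-0.035,0,0,0.03,0,-0.035,0,0,0.03,0,-0.035,0,0,0.03,0,-0.035,0,0,0.03,0,-0.033,0,0,0.03,0,-0.03,0,0,0.03,0,-0.015,0,0,0.03,0,-0.008,0,0,0.03]'
python3 -m jog '[0,0,0.01,2,0.03,0,0,0.02,3,0.03,0,0,0.025,3,0.03,0,0,0.025,1.4,0.03,0,0,0.015,0,0.03,0,0,0.006,0,0.03,0,0,0,0,0.03]'
python3 look.py w4; python3 -c "
from h import *
from workcell import bot
go(bot.get_state(),[.494,.012,.058],1)"
```

```text
t: 5.75
ee_pos: [0.4887, 0.0147, 0.1988]
tcp_rot: [-3.128, -0.288, 0.003]
wrist_force: [-0.2, -0.3, -3.3]
grip_width: 0.533
gripper_force: 62.5
t: 6.45
ee_pos: [0.4899, 0.0124, 0.0976]
tcp_rot: [-3.141, -0.026, 0.003]
wrist_force: [0.3, -0.2, -3.5]
grip_width: 0.534
gripper_force: 62.6
{'vertical_fov': 65.70646984690485, 'cx': 258.5558338074972, 'cy': 189.00194880426923, 'T_tool_cam': array([[-3.34255320e-04,  9.48655263e-01,  3.16311682e-01,
         8.10089370e-02],
       [ 9.99999909e-01,  4.01401227e-04, -1.47121020e-04,
        -1.96527048e-04],
       [-2.66535027e-04,  3.16311604e-01, -9.48655311e-01,
        -1.34905509e-01],
       [ 0.00000000e+00,  0.00000000e+00,  0.00000000e+00,
         1.00000000e+00]])}
shift [ 0.0496  0.3142 -0.1375] turn -9.34 tcp [0.4899 0.0124 0.0976] tilt z [-1.8e-03  1.0e-04 -1.0e+00] q6 1.4384104817727237
shift [0.0034 0.0004 0.0404] turn -0.03 tcp [0.4906 0.0124 0.0984] tilt z [-2.e-04 -0.e+00 -1.e+00] q6 1.4384001495601515
```

View pics/w4.png

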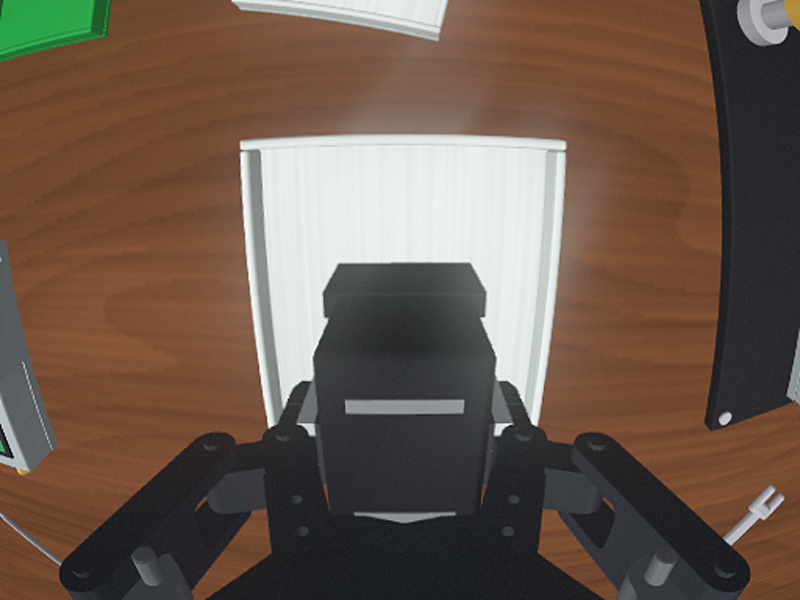

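The pack hangs upright over the large tray and is centred, with tray columns 240–566 and the pack at 404. Lowering it.

```bash
python3 -m jog '[0.002,0,0.012,0,0.03,0.001,0,0.012,0,0.03,0,0,0.008,0,0.03,0,0,0.004,0,0.03,0,0,0.002,0,0.03,0,0,0,0,0.03,0,0,0,0,0.03]'
```

```text
t: 7.2
ee_pos: [0.4936, 0.0127, 0.0605]
tcp_rot: [-3.141, -0.027, -0.001]
wrist_force: [0.5, -0.3, -3.2]
grip_width: 0.532
gripper_force: 62.6
```

```bash
python3 -m jog '[0,0,0.001,0,0.03,0,0,0.001,0,0.03,0,0,0,0,0.03]'; python3 -m jog '[0,0,0.001,0,0.03,0,0,0,0,0.03]';  python3 -m jog '[0,0,0.001,0,0.03,0,0,0,0,0.03]'
```

```text
t: 7.5
ee_pos: [0.4934, 0.0128, 0.0584]
tcp_rot: [-3.141, -0.027, -0.0]
wrist_force: [-0.4, 0.2, -4.3]
grip_width: 0.534
gripper_force: 62.6
t: 7.7
ee_pos: [0.4933, 0.0127, 0.0573]
tcp_rot: [-3.141, -0.027, 0.0]
wrist_force: [-0.5, -0.6, -4.6]
grip_width: 0.531
gripper_force: 62.6
t: 7.9
ee_pos: [0.4935, 0.0128, 0.0567]
tcp_rot: [-3.141, -0.027, -0.0]
wrist_force: [-1.6, 0.6, 3.6]
grip_width: 0.534
gripper_force: 63.2
```

It has contacted the tray floor: the force went from −4 to +3.6 N. Opening.

```bash
python3 -m jog '[0,0,0,0,0.05,0,0,0,0,0.055,0,0,0,0,0.06,0,0,0,0,0.065,0,0,0,0,0.07,0,0,0,0,0.077,0,0,0,0,0.0854,0,0,0,0,0.0854,0,0,0,0,0.0854]'
python3 -m jog '[0,0,-0.005,0,0.0854,0,0,-0.01,0,0.0854,0,0,-0.02,0,0.0854,0,0,-0.025,0,0.0854,0,0,-0.03,0,0.0854,0,0,-0.03,0,0.0854,0,0,-0.02,0,0.0854,0,0,-0.01,0,0.0854,0,0,0,0,0.0854]'
python3 look.py w5
```

```text
t: 8.8
ee_pos: [0.4935, 0.0127, 0.0564]
tcp_rot: [-3.141, -0.027, -0.0]
wrist_force: [0.9, 0.4, 0.1]
grip_width: 1.003
gripper_force: 0.0
t: 9.7
ee_pos: [0.4943, 0.0127, 0.208]
tcp_rot: [3.141, 0.027, 0.005]
wrist_force: [-0.1, -0.2, 0.8]
grip_width: 1.004
gripper_force: 0.0
{'vertical_fov': 65.70646984690485, 'cx': 258.5558338074972, 'cy': 189.00194880426923, 'T_tool_cam': array([[-3.33327687e-04,  9.48655177e-01,  3.16311940e-01,
         8.10106105e-02],
       [ 9.99999908e-01,  4.01189518e-04, -1.49418504e-04,
        -1.96606299e-04],
       [-2.68647672e-04,  3.16311862e-01, -9.48655224e-01,
        -1.34908559e-01],
       [ 0.00000000e+00,  0.00000000e+00,  0.00000000e+00,
         1.00000000e+00]])}
shift [ 0.0453  0.3145 -0.0267] turn -9.31 tcp [0.4943 0.0127 0.208 ] tilt z [ 3.4e-03 -3.0e-04 -1.0e+00] q6 1.4392914231454514
```

View pics/w5.png

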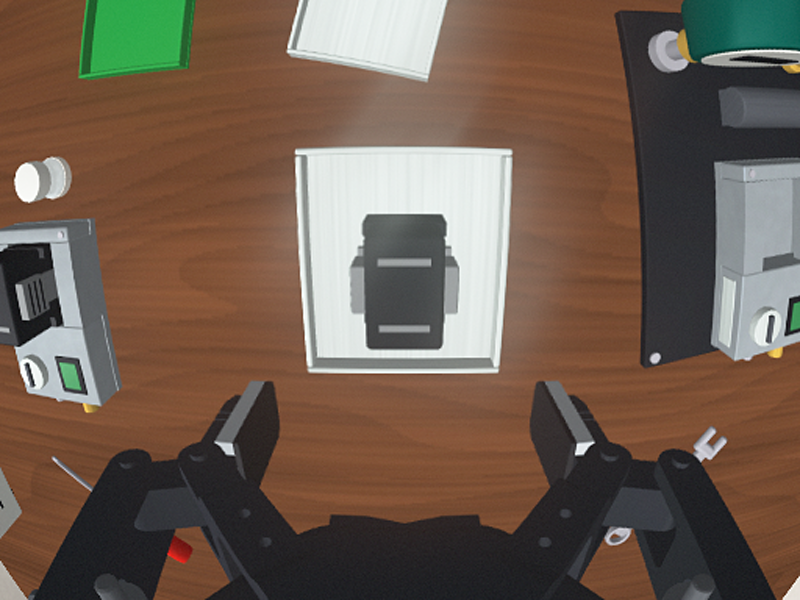

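The pack stands upright in the large tray at (404,285) with its buttons sprung back. The stand's bay at (760,220) is empty, the bench pack at (20,295) is still in place, and the gripper is clear. Handing in.

```bash
python3 -c "
from workcell import bot
print(bot.finish_job())"
```

```text
the job is handed in; nothing more can be done
None
```

The stand instrument's battery pack was unlatched, lifted out and stood upright in the large aluminium tray, with the bench pack left in place; the job was handed in at about 10 s, and no verdict came back.

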